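# Take a reference reading with the flip-over tester

## Task

Check the stone tester on its glass reference cube: tip the blue spring-hinged probe head over past its snap point and let it spring down onto the cube by itself, without riding it down by hand. Then, for the reading, press straight down on the black pad on its back with a steady push of 5 to 15 N for at least one second, and let go. Never push on the tester with more than 15 N, and leave the stone tray, the brass weights and the loupe where they are.

Things in the scene. Friction and masses are not known exactly. Their poses are not given: they have to be found in the camera images.
- tester: stone tester, fixed: grey base plate 125 x 90 x 18 mm, two hinge cheeks (outer faces 58 mm apart, tops 72 mm up), 28 mm clear glass cube (top 50 mm up) in a black nest. Origin on the counter under the base (x -60 to 65, y -45 to 45 mm), z up. Its x axis is the level direction in which the head flips over; cube centre at x = 25 mm, hinge and cheeks at x = -30 mm, y = 0.
- head: blue probe head: flap 30 mm wide, 10 thick, 0.1-0.2 kg, hinged between the cheeks. Origin on the hinge axis, 62 mm up; x along the flap to its free end at 80 mm; y the hinge axis; z the normal of its back face, which bears the pad. Parked it leans 20 deg back from upright to the tester's -x side, back face to -x and down: push it to +x. Down, it lies level towards +x, back face up.
- head_turn (a joint): turn of the head, rad: 0 parked on the rear stop, 0.35 upright, 1.92 down on the hard front stop (probe on the cube). A damped over-centre spring pulls it back to 0 below the snap point (somewhere in 0.4 to 0.7) and throws it to 1.92 beyond it. Leaving the rear stop takes about 0.14 N m, fading to 0 at the snap point. Push along its arc (rising): a level push rubs.
- head_pad (a point): point on the flap's back face under the centre of the black pad, 55 mm from the hinge, 67 mm above the counter when the head is down. The pad is a rubber disc 26 mm across on a stiff brass screw; its pressing face stands 5 to 12 mm off the back face (along the head's z), set differently each time and NOT measured: feel for it.
- tray: walnut stone tray with six compartments, 110 x 150 x 22 mm, loose; origin under its centre. Leave alone.
- weights: wooden block 50 x 110 x 25 mm with four brass weights, up to 53 mm tall in all, loose; origin under its centre. Leave alone.
- loupe: folded matte black loupe, about 70 x 28 x 16 mm, loose; origin under its middle. Leave alone.

How it is judged:
By the outcome, as a careful person would: the job done as asked, in the order asked, and still so for the second after the job is handed in, with the robot touching nothing.
It also fails if it takes over 61 s, if anything falls off the work surface, if the arm or the gripper's body presses on something with over 40 N, if the wrist force passes 120 N, or if a joint passes its speed limit or range.

## Robot

A 6-joint arm with a two-finger parallel gripper is mounted at the origin on the work surface. World frame = base frame: x ahead of the robot, y to its left, z up, the work surface at z = 0. Lengths are in mm, angles in rad, forces in N, time in s.
With the tool pointing down it reaches from about 300 to 1000 mm from the base axis. Payload 5.1 kg.
Tool frame: the origin (TCP) lies on the centre line of the jaws, within the pads' length; the fingertips stand 19 mm ahead of it and the grasp point (between the pads) is the TCP; z points along the fingers, y is the line along which they close (so a half turn about z gives the same grasp; the last joint's range is limited). The gripper opens to 95 mm and grips with 3 to 60 N. Pads are 20 mm wide; open, the fingers measure 119 mm over their backs; the gripper's body (75 mm by 180 mm) begins 59 mm behind the grasp point.
Start: joints at [-1.262, 0.124, 1.65, -0, 1.367, -0.083], TCP at [248.171, -600.746, 207.456] pointing down, gripper open.
Joint ranges: [-2.61, 2.61], [-1.02, 2.33], [0.03, 2.71], [-1.35, 4.49], [0.32, 2.68], [-2.91, 2.91]. Speed limits (rad/s): [2.57, 2.57, 3.14, 3.14, 3.14, 3.14].

## Interface

Orientations are given as a unit quaternion [x, y, z, w].
In Python, from workcell import arm, solve_ik, cams, boxes_of gives the robot as it stands. Calls block until the motion is done:
- arm.move_ptp(position, orientation): joint-space move of the TCP to a pose.
- arm.move_straight(position, speed=150, frame=None, f_stop=None): straight line of the TCP; frame=None keeps the orientation; speed is the mean speed in mm/s. With f_stop (N) it stops when the force on the tool has changed by that much, and returns True; else False.
- arm.goto_joints(angles): joint-space move.
- arm.set_gripper(opening, grip_force=None): opening from 0.0 (shut) to 1.0 (fully open); grip_force is the grip in N (None keeps the last); returns when the fingers have stopped.
- arm.pause(seconds).
- solve_ik(position, orientation): joint angles nearest the present ones, or None.
- arm.get_state(): the state.
- cams.camera(name): name is "scene" or "top" or "wrist"; returns the picture (420x560x3 uint8, blue, green, red); there is no depth.
- cams.camera_params(name): a dict with "fx", "fy", "cx", "cy" (pixels), "position" and "attitude" of the camera in the world. Camera axes: x right, y down, z forward; pixel columns grow to the right and rows downward; lengths in mm; the calibration is good to about 2 mm. The wrist camera is an equidistant fisheye: a pixel r from the principal point sees the ray r / f radians off the axis. A picture is of the moment at which its call begins: read the wrist's pose just before it. camera_params takes no time and is no camera call; for the wrist camera it gives the pose at the moment of the call.
A pose or a line that the arm cannot do raises arm.IKError and nothing moves.
- arm.finish_job(): hands the job in; it is judged then, once.
Trained networks look in the newest picture that a camera, given by its name, has taken for a name from the list of things; names that differ only in an ending like _2 or _b are one class to them, and where a whole thing is asked for, a point or a joint stands for the part that bears it (a point fixed in the world has none). Each returns a list of dicts, best first, with "p" (0 to 1); they miss things now and then, are a little off and sometimes report something else, mostly with a low value. They report only what shows in the picture. A call takes as long as a camera call.
- boxes_of(camera, name): "location" ([column, row] as shares, 0 to 1, of the picture: columns of its width, rows of its height, amid what is visible of it).
The state is a dict: "time": time; "joints": joint angles; "qvel": joint speeds; "joint_torque": joint torques, N m; "tool_pos": TCP position; "orientation": TCP orientation; "wrist_force": force on the tool from outside, world axes, zero at the start; "ft_torque": the same for the moment, N m; "finger_gap": opening from 0.0 (shut) to 1.0 (fully open); "finger_force": force on a finger pad.
Only numpy, scipy, OpenCV 4.12 (cv2) and the standard library are available. Lean on these libraries where they do the work, as an engineer would, in place of code of your own. Each camera call takes 0.05 s, during which the arm holds its last target. There are 200 camera calls.

## Working session

There is one attempt and no reset: what is moved stays moved. The work goes in short steps, each a Python script; the robot and the scene stay as the last script left them, time stands still between calls to the robot, and variables do not carry over. Pictures are saved under pics/ and viewed, at most 10 in all, crops included, and the job is handed in when it is done.

```bash
mkdir -p pics; ls
python3 - <<'E'
from workcell import arm, solve_ik, cams, boxes_of
import cv2
for c in ["scene","top"]:
    im=cams.camera(c); cv2.imwrite(f"pics/{c}0.png",im)
    p=cams.camera_params(c); print(c,p)
    for n in ["tester","head","head_pad","tray","weights","loupe"]:
        print(n,[(round(d["p"],2),[round(d["location"][0]*560),round(d["location"][1]*420)]) for d in boxes_of(c,n)[:2]])
print(arm.get_state())
E
```

```text
pics
scene {'fx': 430.3926607398725, 'fy': 430.3926607398725, 'cx': 283.0421954498706, 'cy': 205.6475007272111, 'position': array([1049.295743  ,  559.62143662,  678.17437538]), 'attitude': array([ 0.32466068,  0.84645389, -0.39318689, -0.15334708])}
tester [(0.63, [258, 218])]
head [(0.64, [268, 185])]
head_pad [(0.86, [267, 182])]
tray [(0.67, [289, 264])]
weights [(0.78, [204, 197])]
loupe [(0.58, [253, 184])]
top {'fx': 425.14007981722955, 'fy': 425.14007981722955, 'cx': 277.12419311517726, 'cy': 215.5182671281376, 'position': array([451.34933411,  38.68966657, 807.47248042]), 'attitude': array([-0.70461673,  0.7053322 , -0.05529693,  0.0544427 ])}
tester [(0.91, [316, 202])]
head [(0.76, [314, 218]), (0.23, [238, 186])]
head_pad [(0.8, [315, 214])]
tray [(0.56, [238, 188])]
weights [(0.76, [392, 185])]
loupe [(0.82, [386, 251])]
{'time': 0.7, 'joints': array([-1.26159660e+00,  1.23781585e-01,  1.65027258e+00, -6.38454854e-07,
        1.36749486e+00, -8.26049269e-02]), 'qvel': array([ 0.00105804,  0.00040536,  0.00059574, -0.0012429 , -0.00044887,
        0.00066082]), 'joint_torque': array([-8.93098495e-04, -4.17444921e+01, -3.60131836e+01,  7.74826203e-02,
        4.30037384e-02, -1.79515922e-06]), 'tool_pos': array([ 248.17779328, -600.75879549,  207.48437364]), 'orientation': array([9.80872417e-01, 1.94651743e-01, 2.15599569e-06, 2.17135360e-05]), 'wrist_force': array([-0.68048641, -0.75832116, -0.22927824]), 'ft_torque': array([-0.02841508,  0.03839173,  0.0127752 ]), 'finger_force': 0.0, 'finger_gap': 1.0056302176531962}
```

Run:
```python
import cv2
im=cv2.imread("pics/top0.png")[120:300,190:430]; cv2.imwrite("pics/t1.png",cv2.resize(im,None,fx=3.3,fy=3.3,interpolation=cv2.INTER_CUBIC))
im=cv2.imread("pics/scene0.png")[130:310,160:400]; cv2.imwrite("pics/s1.png",cv2.resize(im,None,fx=3.3,fy=3.3,interpolation=cv2.INTER_CUBIC))
```

```text
(no output)
```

View pics/t1.png

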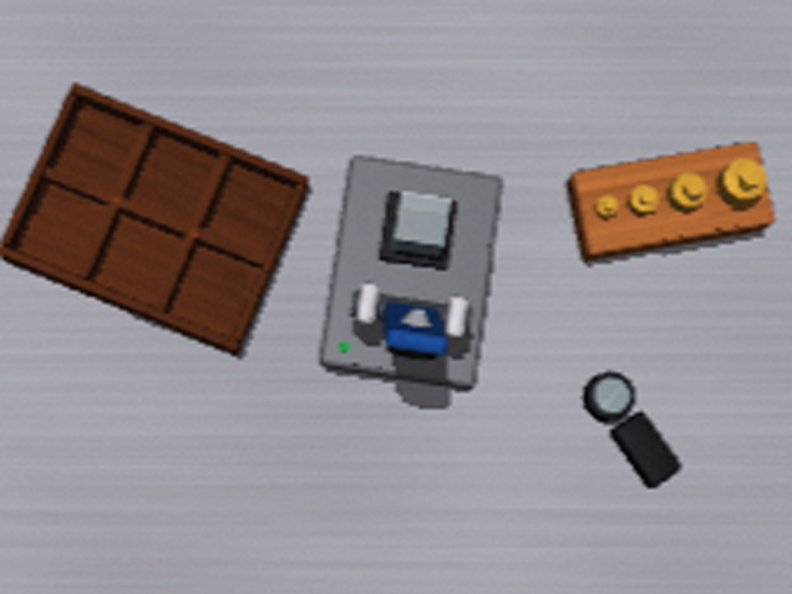

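View pics/s1.png

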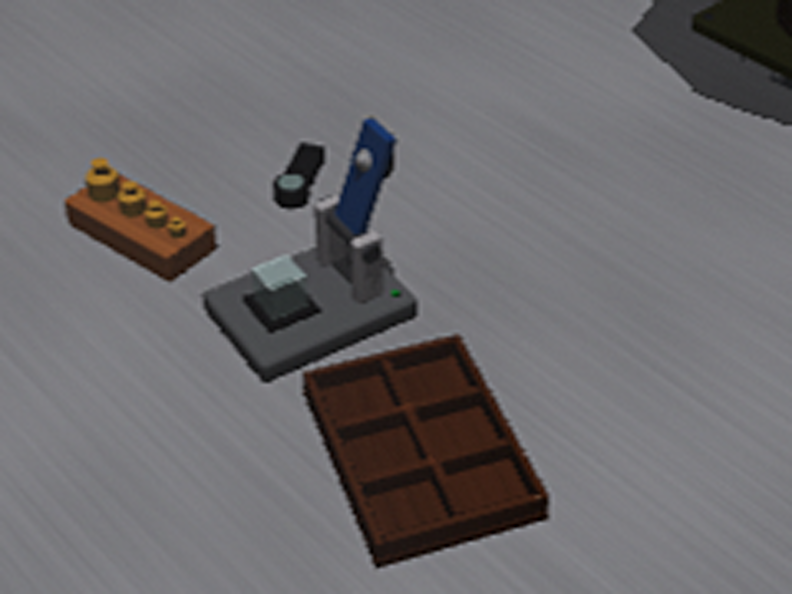

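The top view shows the grey tester at crop (350..500, 157..388), with its +x pointing up in the image. The head is parked at about (415,330), the tray is on the left, and the weights and loupe are on the right. The scene view agrees: the blue flap leans away from the cube and its tip is near crop (383,128).

Next I'll fit the tester pose from the corners in both views.

```bash
cat > h.py <<'E'
import numpy as np
from scipy.spatial.transform import Rotation as R
def proj(p,P):
    c=R.from_quat(p["attitude"]).inv().apply(P-p["position"])
    return np.c_[p["fx"]*c[:,0]/c[:,2]+p["cx"],p["fy"]*c[:,1]/c[:,2]+p["cy"]]
E
python3 - <<'E'
from h import *
from workcell import cams
from scipy.optimize import least_squares
s=3.3
top=[((65,45,18),(352,157)),((65,-45,18),(502,178)),((-60,45,18),(322,361)),((-60,-45,18),(474,380)),
 ((-30,25,72),(369,302)),((-30,-25,72),(457,314)),((25,0,50),(424,219))]
sc=[((65,-45,18),(205,295)),((65,45,18),(265,365)),((-60,45,18),(416,299)),((-30,25,72),(367,240)),((-30,-25,72),(328,203)),((25,0,50),(278,272)),
 ((-30-80*.342+4.7,-15,62+80*.94+1.7),(370,120)),((-30-80*.342+4.7,15,62+80*.94+1.7),(390,145))]
L=[]
for n,l,o in (("top",top,(190,120)),("scene",sc,(160,130))):
    L.append((cams.camera_params(n),np.array([a for a,_ in l],float),(np.array([b for _,b in l])+.5)/s-.5+np.array(o)))
def f(v,L=L):
    return np.concatenate([(proj(p,R.from_euler("z",v[2]).apply(A)+[v[0],v[1],0])-B).ravel() for p,A,B in L])
for LL in (L,L[:1],L[1:]):
    r=least_squares(f,[480,-20,0],args=(LL,),loss="soft_l1"); print(r.x.round(3)); 
    if LL is L: print(f(r.x).reshape(-1,2).round(1))
E
```

```text
[600.462 -31.714   6.126]
[[-0.9 -1.6]
 [ 0.2 -0.9]
 [-1.8  0.6]
 [-0.2  2.3]
 [-1.5 -0.3]
 [ 0.1  0.5]
 [-0.8 -0.4]
 [-1.7 -1.7]
 [-1.1  0.3]
 [ 1.2 -0.6]
 [-0.  -1. ]
 [ 0.3 -1.5]
 [ 0.2 -0.6]
 [-2.2 -1.5]
 [-0.9 -2.3]]
[600.372 -33.001   6.13 ]
[601.929 -28.066 -50.427]
```

```bash
cat >> h.py <<'E'
from workcell import arm, solve_ik, cams, boxes_of
def ori(yaw,t): return (R.from_euler("z",yaw)*R.from_euler("y",-t)*R.from_euler("x",np.pi)).as_quat()
def fish(p,P):
    c=R.from_quat(p["attitude"]).inv().apply(P-p["position"])
    th=np.arctan2(np.hypot(c[:,0],c[:,1]),c[:,2]); ph=np.arctan2(c[:,1],c[:,0])
    return np.c_[p["cx"]+p["fx"]*th*np.cos(ph),p["cy"]+p["fy"]*th*np.sin(ph)]
E
python3 - <<'E'
from h import *
import cv2,json
x,y,w=600.5,-31.5,-.157
W=lambda P:R.from_euler("z",w).apply(np.array(P,float))+[x,y,0]
arm.move_ptp(W([-20,0,290]),ori(w,0)); arm.set_gripper(0.0,10)
p=cams.camera_params("wrist"); im=cams.camera("wrist")
print(arm.get_state()["time"],p)
json.dump({k:np.array(v).tolist() for k,v in p.items()},open("wp.json","w"))
q=fish(p,W([(65,45,18),(65,-45,18),(-60,45,18),(-60,-45,18),(-30,25,72),(-30,-25,72),(25,0,50)])); print(q.round())
cv2.imwrite("pics/w0.png",im)
for a in q: cv2.circle(im,tuple(int(v) for v in a.round()),2,(0,0,255),-1)
cv2.imwrite("pics/w1.png",cv2.resize(im,(784,588),interpolation=cv2.INTER_CUBIC))
E
```

```text
4.6333 {'fx': 325.19226210127806, 'fy': 325.19226210127806, 'cx': 278.5803356154763, 'cy': 210.57830031505782, 'position': array([650.55002173, -38.86132009, 467.16115157]), 'attitude': array([-0.64388358,  0.75434511,  0.09723693, -0.08320073])}
[[246. 117.]
 [312. 117.]
 [247. 206.]
 [310. 206.]
 [259. 193.]
 [299. 193.]
 [279. 147.]]
```

View pics/w1.png

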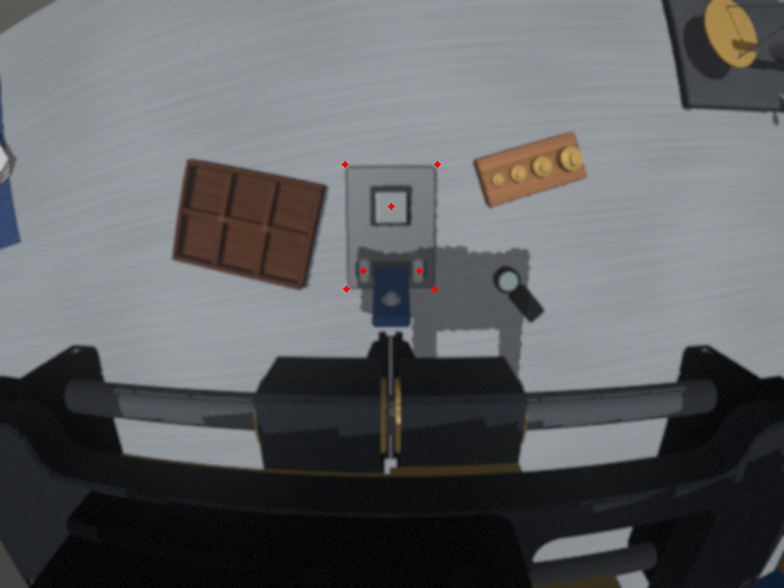

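The fit matches the wrist picture within about 1–2 mm: the red dots land on the plate corners, the cheeks and the cube at (391,206). Next I'll approach from behind with the tool tilted and feel for the pad. From there I'll turn the tool rigidly about the hinge until the head snaps.

```bash
cat >> h.py <<'E'
x0,y0,w=600.5,-31.5,-.157
W=lambda P:R.from_euler("z",w).apply(np.array(P,float))+[x0,y0,0]
H=np.array([-30,0,62.]); T=np.radians(50)
def pose(th,d):
    """tool with its leading corner d off the axis along the back normal at r=55, rigidly turned by th about the hinge"""
    u=np.array([-np.sin(.349),0,np.cos(.349)]); n=np.array([-np.cos(.349),0,-np.sin(.349)])
    z=np.array([np.sin(T),0,-np.cos(T)]); tx=np.array([np.cos(T),0,np.sin(T)])
    v=55*u+d*n-19*z-8*tx
    return W(H+R.from_euler("y",th).apply(v)), ori(w,T-th)
E
cat > push.py <<'E'
from h import *
import cv2
for th in np.arange(0,.9,.1): assert solve_ik(*pose(th,12)) is not None,th
p,q=pose(0,70); assert solve_ik(p,q) is not None
arm.move_ptp(W([-150,0,260]),ori(w,T)); arm.move_ptp(p,q); arm.pause(.2)
def blue():
    im=cams.camera("scene")[130:230,200:320].astype(int)
    m=(im[...,0]>1.6*im[...,2])&(im[...,0]>60); r,c=np.nonzero(m); return np.array([c.mean(),r.mean(),m.sum()])
arm.move_straight(pose(0,24)[0],speed=80)
f0=arm.get_state()["wrist_force"]; b0=blue()
hit=arm.move_straight(pose(0,3)[0],speed=8,f_stop=1.2)
s=arm.get_state(); nw=R.from_euler("z",w).apply([np.cos(.349),0,np.sin(.349)])
d=3+(pose(0,3)[0]-s["tool_pos"])@nw
print("hit",hit,"d",d,s["wrist_force"]-f0,s["time"],b0,blue())
if not hit or d<7: raise SystemExit
last=None
for th in np.arange(.05,.9,.05):
    P,Q=pose(th,d); arm.move_straight(P,speed=50,frame=Q); arm.pause(.08)
    b=blue(); s=arm.get_state(); print(round(th,2),(s["wrist_force"]-f0).round(2),b.round(1))
    if last is not None and th>.38 and abs(b[:2]-last[:2]).max()>5: break
    last=b
n=R.from_euler("y",th).apply([-np.cos(.349),0,-np.sin(.349)])
P=s["tool_pos"]+R.from_euler("z",w).apply(n)*40; arm.move_straight(P,speed=150)
arm.pause(.3); print(blue(),arm.get_state()["time"])
arm.move_straight(P+[0,0,120],speed=200)
cv2.imwrite("pics/s2.png",cv2.resize(cams.camera("scene")[100:310,140:420],None,fx=2.5,fy=2.5))
E
python3 push.py
```

```text
Traceback (most recent call last):
  File "push.py", line 3, in <module>
    for th in np.arange(0,.9,.1): assert solve_ik(*pose(th,12)) is not None,th
                                         ^^^^^^^^^^^^^^^^^^^^^^^^^^^^^^^^^^
AssertionError: 0.0
```

Run:
```python
import h; from h import *
for t in (0,10,20,30,40,50):
    h.T=np.radians(t)
    print(t,[[solve_ik(pose(th,d)[0],(R.from_quat(pose(th,d)[1])*R.from_euler("z",k)).as_quat()) is not None for th,d in ((0,70),(0,12),(.4,12),(.8,12))] for k in (0,np.pi)])
h.T=0
print(solve_ik(*pose(0,12)),arm.get_state()["joints"])
```

```text
0 [[True, True, True, True], [True, True, True, True]]
10 [[True, True, True, True], [True, True, True, True]]
20 [[True, True, True, True], [True, True, True, True]]
30 [[True, True, True, True], [True, True, True, True]]
40 [[True, True, True, True], [True, True, True, True]]
50 [[False, False, True, True], [False, False, True, True]]
[-1.39696370e-01 -7.07744113e-02  1.98527474e+00 -4.44089210e-16
  1.22709233e+00  1.58809996e+00] [-1.41126452e-01 -6.55908786e-02  1.70655287e+00 -2.31956655e-05
  1.50068498e+00  1.58665382e+00]
```

```bash
sed -i 's/radians(50)/radians(40)/' h.py; python3 push.py
```

```text
hit False d 3.013182111506001 [-0.33467001 -0.03740362 -0.81376669] 10.0417 [ 69.62916667  52.8875     240.        ] [ 69.66942149  52.89256198 242.        ]
```

Run:
```python
from h import *
import cv2
im=cams.camera("scene")
s=arm.get_state(); tip=s["tool_pos"]+R.from_quat(s["orientation"]).apply([0,0,19]); print(s["tool_pos"],tip,pose(0,3),s["finger_gap"])
print(R.from_euler("z",-w).apply(tip-[x0,y0,0]), R.from_quat(s["orientation"]).as_matrix().round(2))
cv2.imwrite("pics/s2.png",cv2.resize(im[100:260,190:390],None,fx=3.8,fy=3.7,interpolation=cv2.INTER_CUBIC))
```

```text
[531.37584783 -20.55217871 122.0538124 ] [543.43853701 -22.46180047 107.49892063] (array([531.39238284, -20.56006994, 122.0710015 ]), array([ 0.9367988 , -0.07369013,  0.34096688,  0.02682102])) 0.004973997413173316
[-5.77728274e+01  5.14546854e-03  1.07498921e+02] [[ 0.76 -0.16  0.63]
 [-0.12 -0.99 -0.1 ]
 [ 0.64  0.   -0.77]]
```

View pics/s2.png

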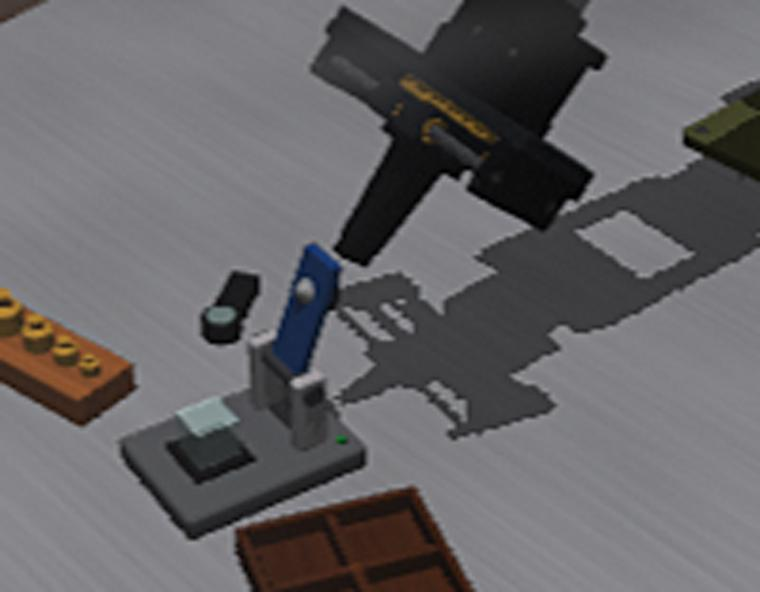

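Run:
```python
from h import *
p=cams.camera_params("scene")
u=np.array([-np.sin(.349),0,np.cos(.349)]); n=np.array([-np.cos(.349),0,-np.sin(.349)])
s=arm.get_state();Q=R.from_quat(s["orientation"])
A=[W(H+80*u-5*n+[0,k,0]) for k in (-15,15)]+[W(H+80*u+5*n+[0,15,0]),W(H+55*u+14*n)]+[s["tool_pos"]+Q.apply([a,b,19]) for a,b in ((0,0),(10,12),(10,-12),(-10,12),(-10,-12))]
for a in (proj(p,np.array(A))-[190,100])*[3.8,3.7]: print(a.round())
```

```text
[303. 239.]
[330. 264.]
[344. 263.]
[330. 287.]
[324. 292.]
[302. 277.]
[324. 297.]
[324. 286.]
[346. 306.]
```

Run:
```python
from h import *
import json,cv2
p=cams.camera_params("scene"); s=arm.get_state();Q=R.from_quat(s["orientation"])
print((proj(p,np.array([s["tool_pos"]+Q.apply([0,0,k]) for k in (-40,-20,0,19)]))-[190,100])*[3.8,3.7])
wp={k:np.array(v) for k,v in json.load(open("wp.json")).items()}
Q0=R.from_quat(ori(w,0)); print((fish(wp,W([-20,0,290])+Q0.apply([[a,0,k] for a in(-10,0,10) for k in (-20,0,19)]))*1.4).round())
pw=cams.camera_params("wrist"); im=cams.camera("wrist")
u=np.array([-np.sin(.349),0,np.cos(.349)]); n=np.array([-np.cos(.349),0,-np.sin(.349)])
pts=np.array([W(H+80*u+5*n+[0,k,0]) for k in (-15,15)]+[W(H+80*u-5*n+[0,k,0]) for k in (-15,15)]+[s["tool_pos"]+Q.apply([a,b,19]) for a in(10,-10) for b in (-12,12)])
q=fish(pw,pts); print(q.round())
im=cv2.resize(im[160:340,160:400],None,fx=3.3,fy=3.3,interpolation=cv2.INTER_CUBIC)
for i,a in enumerate(q): cv2.circle(im,tuple(int(v) for v in (a-[160,160])*3.3),2,(0,0,255) if i<4 else (0,255,0),-1)
cv2.imwrite("pics/w2.png",im)
```

```text
[[379.24052825 209.49239216]
 [360.43699414 237.55081587]
 [341.80955977 265.34646553]
 [324.27436627 291.51228555]]
[[391. 394.]
 [391. 372.]
 [391. 355.]
 [391. 370.]
 [391. 351.]
 [391. 335.]
 [391. 345.]
 [391. 328.]
 [391. 314.]]
[[306. 229.]
 [253. 229.]
 [306. 211.]
 [253. 211.]
 [260. 224.]
 [298. 224.]
 [261. 254.]
 [298. 254.]]
```

View pics/w2.png

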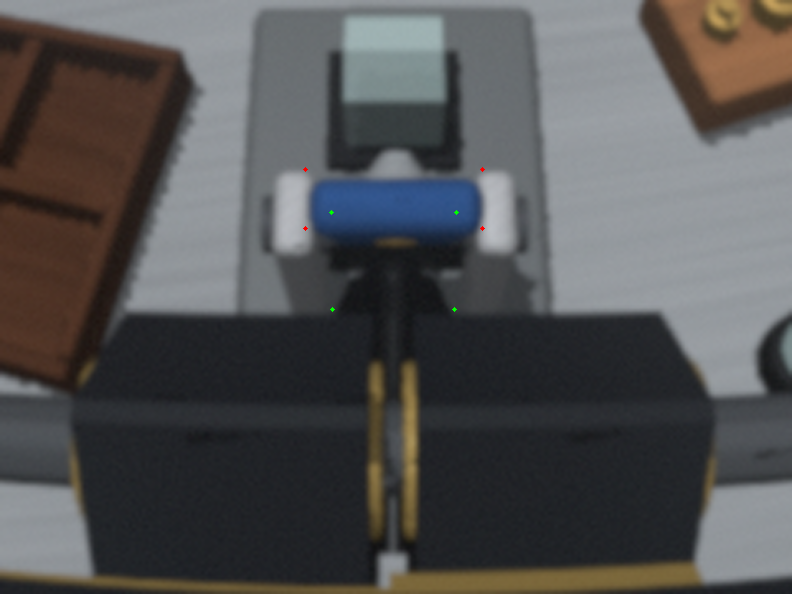

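The flap's end face at (310–480, 180–240) sits where I predicted. The fingertips around (395,270) haven't reached the pad yet, so the real contact edge is further back than I modelled. I'll aim slightly lower and keep feeling forward.

```bash
sed -i 's/v=55\*u/v=50*u/' h.py
sed -i -e 's/^arm.move_ptp.*/arm.move_straight(pose(0,14)[0],speed=60)/' -e '/pose(0,24)/d' -e 's/pose(0,3)/pose(0,-22)/g' -e 's/^d=3+/d=-22+/' -e 's/d<7/d<-20/' push.py
sed -i 's/^hit=/arm.pause(.2)\nhit=/' push.py
grep -n "pose\|d=" push.py; python3 push.py
```

```text
3:for th in np.arange(0,.9,.1): assert solve_ik(*pose(th,12)) is not None,th
4:p,q=pose(0,70); assert solve_ik(p,q) is not None
5:arm.move_straight(pose(0,14)[0],speed=60)
11:hit=arm.move_straight(pose(0,-22)[0],speed=8,f_stop=1.2)
13:d=-22+(pose(0,-22)[0]-s["tool_pos"])@nw
18:    P,Q=pose(th,d); arm.move_straight(P,speed=50,frame=Q); arm.pause(.08)
23:P=s["tool_pos"]+R.from_euler("z",w).apply(n)*40; arm.move_straight(P,speed=150)
25:arm.move_straight(P+[0,0,120],speed=200)
hit True d 0.31727266724509207 [ 0.63330107  0.02216823 -0.43476916] 12.9083 [ 69.62962963  52.86831276 243.        ] [ 69.70124481  52.79253112 241.        ]
0.05 [-2.64 -0.34  1.11] [ 69.3  52.7 227. ]
0.1 [-0.93  0.12  1.51] [ 68.6  52.8 195. ]
0.15 [-1.16 -0.14  1.  ] [ 68.6  50.5 107. ]
0.2 [-0.82 -0.27  1.56] [68.7 40.6 38. ]
0.25 [-0.68  0.42  0.55] [67.3 41.  38. ]
0.3 [-0.79  0.47  1.03] [65.9 40.9 39. ]
0.35 [0.53 0.39 0.26] [64.5 41.9 37. ]
0.4 [-0.22  0.04 -0.16] [62.9 41.7 36. ]
0.45 [0.02 0.5  0.26] [61.7 43.6 38. ]
0.5 [ 0.57  0.1  -0.15] [59.8 43.3 40. ]
0.55 [-0.12  0.24  0.87] [54.6 46.2 40. ]
[ 50.23140496  74.75206612 242.        ] 17.9417
```

Run:
```python
from h import *
import cv2
s=arm.get_state(); print(s["tool_pos"],s["time"])
arm.move_ptp(W([25,0,170]),ori(w,0)); arm.move_straight(W([25,0,112]),speed=60); arm.pause(.3)
p=cams.camera_params("wrist"); im=cams.camera("wrist"); sc=cams.camera("scene")
q=fish(p,W([(25,0,77),(50,15,67),(50,-15,67),(65,45,18),(65,-45,18)])); print(q)
for a in q: cv2.circle(im,tuple(int(v) for v in a.round()),1,(0,0,255),-1)
a=cv2.resize(im[150:310,180:380],(400,320)); b=cv2.resize(sc[120:280,180:380],(400,320))
cv2.imwrite("pics/c3.png",np.hstack([a,b])); print(arm.get_state()["time"])
```

```text
[529.70520554 -20.28552703 254.02012113] 18.7417
[[279.36803085 231.66828216]
 [257.87446452 193.13905276]
 [300.7786787  193.11365582]
 [225.90062388 164.29659963]
 [332.41805383 164.24501854]]
20.85
```

View pics/c3.png

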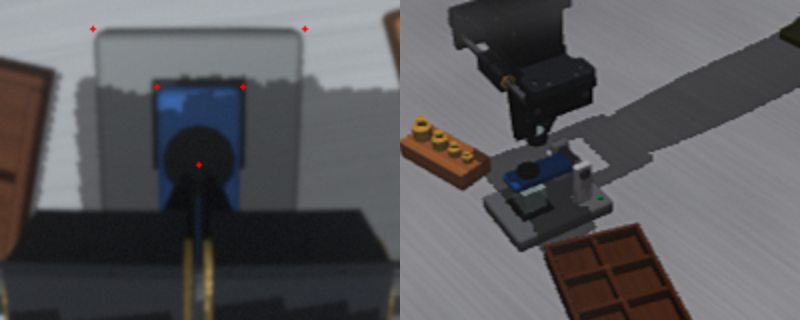

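The head lies down on the cube. The pad disc is at (200,160) in the left half, within about 1 mm of the prediction, and the fingers are over it. Now the press.

```bash
cat > press.py <<'E'
from h import *
def fz(n=4):
    v=[]
    for _ in range(n): arm.pause(.02); v.append(arm.get_state()["wrist_force"][2])
    return np.mean(v)
b=fz(8); hit=arm.move_straight(W([25,0,76]),speed=6,f_stop=2.5)
s=arm.get_state(); z=s["tool_pos"][2]; f=fz()-b; print("hit",hit,z,f,s["time"])
if not hit: raise SystemExit
for i in range(40):
    if f>=8.5: break
    z-=.15 if f<6 else .08
    P=s["tool_pos"].copy(); P[2]=z; arm.move_straight(P,speed=5); f=fz(3)-b; print(round(z,2),round(f,1),end="; ")
t0=arm.get_state()["time"]; L=[]
while arm.get_state()["time"]-t0<1.6: L.append(fz(2)-b)
print("\nhold",min(L),max(L),np.mean(L))
arm.move_straight(W([25,0,130]),speed=60); arm.pause(.2); print("after",fz()-b)
arm.move_straight(W([-20,0,260]),speed=150); print(arm.get_state()["time"])
E
python3 press.py
```

```text
hit False 76.03750926915129 0.08667578475457925 27.1333
```

```bash
sed -i 's/W(\[25,0,76\])/W([25,0,55])/' press.py; python3 press.py
```

```text
hit True 66.14500321117397 4.120598478589826 29.1333
66.0 4.4; 65.85 5.0; 65.7 5.9; 65.55 6.5; 65.47 7.2; 65.39 7.4; 65.31 7.4; 65.23 7.6; 65.15 8.5; 
hold 7.387592636510027 8.977200567325065 8.227853049750115
after -0.3940517508377248
36.2167
```

Run:
```python
from h import *
import cv2
arm.move_straight(W([-150,0,260]),speed=200)
cv2.imwrite("pics/f.png",np.hstack([cv2.resize(cams.camera(c)[120:300,180:420],(400,300)) for c in ("scene","top")])); print(arm.get_state()["time"])
```

```text
37.1167
```

View pics/f.png

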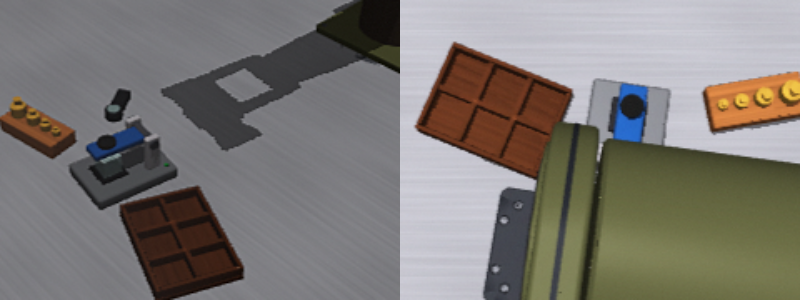

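The head lies level on the cube, with its pad at (631,106) in the right half. The tray, weights and loupe haven't moved, and the arm is clear of everything.

```bash
python3 -c "
from workcell import arm
print(arm.finish_job())"
```

```text
the job is handed in; nothing more can be done
None
```

The job is handed in: I pushed the head to about 0.55 rad, where it snapped over and sprang down onto the cube by itself, then pressed the pad at about 8 N (7.4–9.0 N) for 1.6 s and let go. Contact came about 25 mm lower than the stated fingertip length implies, and I took no picture during the press to confirm it was on the pad. The tray, weights and loupe look unmoved in the final pictures, and the last clock reading was 37.1 s.

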